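# Shut and lock the outlet gate of the stone feeder

## Robot

A 6-joint arm with a two-finger parallel gripper is mounted at the origin on a cart in front of the work surface, level with it; the furniture and walls round the work are solid. World frame = base frame: x ahead of the robot, y to its left, z up, the work surface at z = 0. Lengths are in m, angles in rad, forces in N, time in s.
With the tool pointing down it reaches from about 0.4 to 0.825 m from the base axis. Payload 7 kg.
Tool frame: the origin (TCP) lies midway between the tips of the shut fingers; the grasp point (between the pads) lies 19 mm behind it; z points along the fingers, x is the direction in which the jaws open and shut, and the axes are right-handed (so a half turn about z gives the same grasp; the last joint's range is limited). The gripper opens to 88 mm and grips with 3 to 60 N. Pads are 19 mm wide; open, the fingers measure 130 mm over their backs; the gripper's body (78 mm by 193 mm) begins 47 mm behind the grasp point.
Start: joints at [-0.876, 0.359, 0.012, 0, -1.224, -0.288], TCP at [0.267, -0.62, 0.227] pointing down, gripper open.
Joint ranges: [-3.07, 3.07], [-1.43, 2.12], [-1.02, 1.25], [-3.03, 1.67], [-3.05, -0], [-3.03, 3.03]. Speed limits (rad/s): [2.39, 2.39, 3.01, 3.14, 3.14, 3.14].

## Interface

Orientations are given as [roll, pitch, yaw] about the fixed x, y, z axes, in that order (R = Rz(yaw) Ry(pitch) Rx(roll)).
In Python, from station import arm, viewer, ticket gives the robot as it stands. The module is installed in compiled form; this text tells all that it offers.
- The arm moves only by the tool step_arm, never from a script. Its argument "targets" is a list of rows, each a list of 3 entries, a list of its own where there are three numbers: the shift along the tool's x, y, z in m, then the turn, a rotation vector about the tool's x, y, z in degrees, then the opening, from -1 (shut) to 1 (fully open), so that 0 is half open. A call has exactly 8 rows; each row shifts and turns the commanded pose from where the row before left it, along the tool's axes as they then stand; what a row does not reach is not made up. A row lasts 1/10 s, in which the tool goes at most 50 mm and 8.59 degrees, less where a joint would pass 70% of its speed; a pose out of reach is approached as far as the arm can. A call is refused whole if a number of a shift passes 0.05 or a number of a turn 8.59, either way. A call with a gripper value outside its range is refused whole. The fingers move at their own pace and stop on an object; "grip_force" is the grip in N (left out, the last holds). Time passes only in rows, so rows that do not move let the fingers close, or fill a call up. It gives the time, the measured TCP pose, the force and the opening at its end, in the units of the state.
- arm.get_state(): the state, without advancing time (a new reading comes with each control period).
- viewer.grab_frame(name): name is "scene" or "top" or "wrist"; returns (picture, depth): 384x512x3 uint8, red, green, blue; 384x512 float32, m along the optical axis (not along the pixel's ray), 0 where there is no reading.
- viewer.calibration(name): a dict with "fov_y" (degrees; the focal length in pixels is half the picture's height over the tangent of half this angle, whatever the lens; pixels are square), "cx", "cy" (the principal point, pixels), "distortion" ([k1, k2, p1, p2, k3] as OpenCV has them; the pictures are not rectified), "world_to_cam" (4x4, takes a point from world to camera coordinates); the wrist camera has in their place "tool_from_camera" (4x4, takes a point from camera to tool coordinates, whose origin is the TCP and whose axes are the tool frame's). Camera axes: x right, y up, looking along -z (the intrinsics and any distortion apply to the point x, -y, -z); pixel columns grow to the right and rows downward; lengths in m; the calibration is good to about 2 mm. A picture is of the moment at which its call begins: read the wrist's pose just before it. calibration takes no time and is no camera call.
- ticket.job_done(): hands the job in, once; it reports no verdict.
The state is a dict: "t": time; "q": joint angles; "qd": joint speeds; "joint_efforts": joint torques, N m; "eef_pos": TCP position; "ee_rot": TCP orientation; "force": force on the tool from outside, world axes, zero at the start; "moment": the same for the moment, N m; "width": finger opening in m.
Only numpy, scipy, OpenCV 4.12 (cv2) and the standard library are available. Lean on these libraries where they do the work, as an engineer would, in place of code of your own. Each camera call takes 0.05 s, during which the arm holds its last target.

## Task

The empty stone feeder is to be refilled, so shut and lock its sliding outlet gate: pull the T-bar plunger up and give it a quarter turn so that it stays out by itself, let go, then push the gate's upright tab towards the hopper until the spring catch snaps in behind the gate's lug, pushing firmly but without ramming it. Then turn the T-bar back so that the plunger drops fully home again and locks the gate. Do not knock over or shove the jar, the loupe or the pen.

Things in the scene. Friction and masses are not known exactly. Their poses are not given: they have to be found in the camera images.
- feeder: Stone feeder, fixed on the desk: grey base 320 x 116 mm, two grey rails (44 mm high) with a steel gate plate between, clear box-shaped hopper, open at the top, at one end (x 49 to 151 mm, 96 mm wide, 110 mm high). Origin: on the desk under the bridge in the middle, on the plunger's axis. x runs along the rails from the gate's tab to the hopper, the way the gate closes; z up.
- gate: Sliding gate. Origin: middle of the rear face of its upright steel push tab (6 mm thick, 50 wide, 42 to 92 mm high), 72 mm above the desk; push that face towards the feeder's +x; axes as the feeder's. At the start the origin is at x = -158 to -146 mm of the feeder, and the plunger's pin in a slot bars the gate from closing. Rear side free; nothing beside its path is over 58 mm high.
- plunger (a joint): Lift of the plunger in m: 0 = down and home, its pin 7 mm deep in a slot of the gate plate; 0.0096 = held out, resting on the sleeve; 0.014 = upper stop. A spring pulls it down with 4 to 6 N. Over solid plate it rests at 0.007.
- knob (a joint): Turn of the T-bar in rad, anticlockwise from above, 0 to 1.45 (stops). At 0 the bar lies across the feeder (along its y) and its cross pin fits the sleeve's slot: within about 0.2 of 0 the plunger can drop. Lifted 0.010 or more it can turn; turned beyond about 0.7 and let go, it is held out on the sleeve.
- bar_grip (a point): Centre of the black T-bar on the plunger: 36 mm long, 12 mm thick, 26 mm tall, to be grasped across its thickness. On the plunger's axis, 99 mm above the desk when down; rises and turns with the bar; its y axis runs along the bar's length. The steel sleeve under it, 30 mm wide, ends 82 mm above the desk, 4 mm under the bar when down.
- stone_jar_1: Glass jar of small stones with a black screw cap, 39 mm wide, 43 mm tall, standing loose on the desk to the feeder's -y side; origin under its centre, z up.
- loupe: Folded metal loupe, 27 x 44 x 14 mm, lying loose on the desk to the feeder's +y side; origin under its centre.
- pen_click: Click pen, 12 x 145 x 9 mm, lying loose on the desk to the feeder's -y side, beyond the jar; origin under its centre, y along it.
- catch (a joint): Angle (rad) of the spring catch, a 42 mm steel finger on an upright pivot on the dark keeper block, which is clamped on the +y rail somewhere in a 12 mm range (not told): 0 = sprung in, about 0.16 while a lug on the gate pushes it aside, 0 again once it has snapped in behind the lug, with the gate's origin at x = -105 to -92 mm of the feeder (also 0 before the lug reaches it).
- gate_nose (a point): Middle of the gate plate's front edge, 228 mm ahead of the gate's origin, 39 mm above the desk. Behaviour of the gate: sliding takes 5 N, up to 11 N more while its lug forces the catch aside; 1 mm after the click the lug meets a rubber buffer (5 N per mm), which is hard after 6 mm more. The closed gate's slot takes the plunger's pin at gate origins from x = -108 to -85 mm.
Mind the look-alikes: they are no part of the job. What is shaped like the stone_jar_1 but blue or turquoise is not meant.

How it is judged:
By the outcome, as a careful person would: the job done as asked, in the order asked, and still so for the second after the job is handed in, with the robot touching nothing.
It also fails if it takes over 67 s, if anything falls off the work surface, if the arm or the gripper's body presses on something with over 40 N, if the wrist force passes 120 N, or if a joint passes its speed limit or range.

## Working session

There is one attempt and no reset: what is moved stays moved. The work goes in short steps, Python scripts to look and compute and a tool call to move; the robot and the scene stay as the last step left them, time stands still between calls to the robot, and variables do not carry over. Pictures are saved under pics/ and viewed, and the job is handed in when it is done.

Besides the shell and the picture viewer there is one more tool, called after "Emit:" as name(argument=value, ...) on one line, values as JSON. step_arm: Moves the arm, as the interface text tells. Its arguments: {"type":"object","properties":{"targets":{"type":"array"},"grip_force":{"type":"number"}},"required":["targets"]}

```bash
mkdir -p pics
cat > h.py <<'E'
import numpy as np, cv2
from station import arm, viewer, ticket
from scipy.spatial.transform import Rotation as R
def K(name):
    c=viewer.calibration(name); f=192/np.tan(np.radians(c["fov_y"])/2)
    return np.array([[f,0,c["cx"]],[0,f,c["cy"]],[0,0,1.]]),np.array(c["distortion"],float),c
def campose(name,st=None):
    k,d,c=K(name)
    if name=="wrist":
        st=st or arm.get_state(); T=np.eye(4)
        T[:3,:3]=R.from_euler('xyz',st["ee_rot"]).as_matrix() if len(st["ee_rot"])==3 else R.from_quat(st["ee_rot"]).as_matrix()
        T[:3,3]=st["eef_pos"]; return k,d,T@np.array(c["tool_from_camera"])
    return k,d,np.linalg.inv(np.array(c["world_to_cam"]))
def ray(name,uv,P=None):
    k,d,T=P or campose(name)
    u=cv2.undistortPoints(np.array(uv,float).reshape(-1,1,2),k,d).reshape(-1,2)
    v=np.c_[u[:,0],-u[:,1],-np.ones(len(u))]
    return T[:3,3],v@T[:3,:3].T
def onplane(name,uv,z,P=None):
    o,v=ray(name,uv,P); return o+v*((z-o[2])/v[:,2])[:,None]
def proj(name,X,P=None):
    k,d,T=P or campose(name); Ti=np.linalg.inv(T)
    p=np.atleast_2d(X)@Ti[:3,:3].T+Ti[:3,3]; p=p*[1,-1,-1]
    return cv2.projectPoints(p,np.zeros(3),np.zeros(3),k,d)[0].reshape(-1,2)
def depthpts(name,dep,uv,P=None):
    o,v=ray(name,uv,P); uv=np.array(uv,int).reshape(-1,2)
    return o+v*dep[uv[:,1],uv[:,0]][:,None]
E
python3 - <<'E'
from h import *
print(arm.get_state())
for n in("scene","top","wrist"):
    print(n,viewer.calibration(n)) 
    p,d=viewer.grab_frame(n); cv2.imwrite(f"pics/{n}0.png",p[:,:,::-1]); np.save(f"pics/{n}0.npy",d)
E
```

```text
{'t': 0.0, 'q': array([-8.75879626e-01,  3.59386681e-01,  1.10951728e-02, -3.54196637e-04,
       -1.22410868e+00, -2.88130355e-01]), 'qd': array([ 2.83526688e-05, -1.91688333e-04, -4.16136441e-04,  3.53504654e-04,
       -6.66372209e-04, -7.95532069e-04]), 'joint_efforts': array([ 1.42088484e-03, -5.82714593e+01,  2.93060911e+01,  6.99731067e+00,
        6.72025941e-03, -2.31981066e-04]), 'eef_pos': array([ 0.26688088, -0.61948125,  0.2256379 ]), 'ee_rot': array([-3.14145610e+00, -1.63237152e-03,  1.97746194e+00]), 'force': array([ 0.40850385, -0.40321151,  0.00235026]), 'moment': array([0.01908902, 0.02939484, 0.0035568 ]), 'width': 0.08734121755384544}
scene {'fov_y': 44.7922044344682, 'cx': 257.42405109521695, 'cy': 195.65343440882643, 'distortion': array([0.011315, 0.      , 0.      , 0.      , 0.      ]), 'world_to_cam': array([[ 0.49900236, -0.86659429, -0.00331384, -0.31123931],
       [ 0.48401026,  0.27552679,  0.83055347, -0.37840256],
       [-0.71883984, -0.41605207,  0.55692904, -0.5047221 ],
       [ 0.        ,  0.        ,  0.        ,  1.        ]])}
top {'fov_y': 4
[... 247 characters left out ...]
 0.02348382,  0.15190633, -0.62894921],
       [-0.15207622,  0.00561551,  0.98835282, -0.92880436],
       [ 0.        ,  0.        ,  0.        ,  1.        ]])}
wrist {'fov_y': 71.90757941527258, 'cx': 256.84974897908916, 'cy': 189.27268564027042, 'distortion': array([-0.05772418,  0.        ,  0.        ,  0.        ,  0.        ]), 'tool_from_camera': array([[ 9.99999081e-01,  1.32345711e-03,  2.93610878e-04,
         1.35167096e-05],
       [ 1.35047575e-03, -9.53669635e-01, -3.00852794e-01,
        -8.10025469e-02],
       [-1.18157991e-04,  3.00852914e-01, -9.53670546e-01,
        -1.58672529e-01],
       [ 0.00000000e+00,  0.00000000e+00,  0.00000000e+00,
         1.00000000e+00]])}
```

View pics/scene0.png

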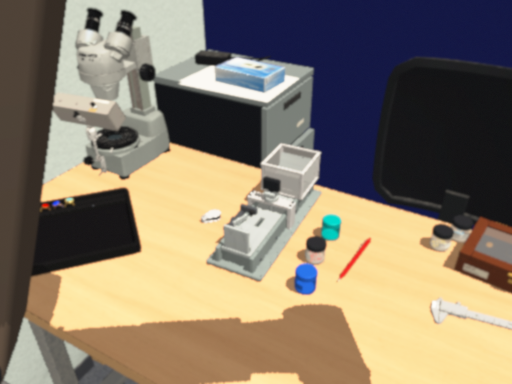

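View pics/top0.png

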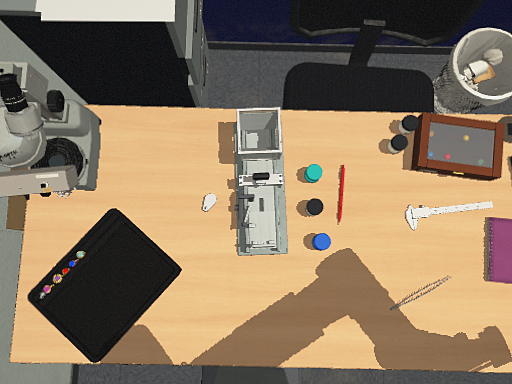

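View pics/wrist0.png

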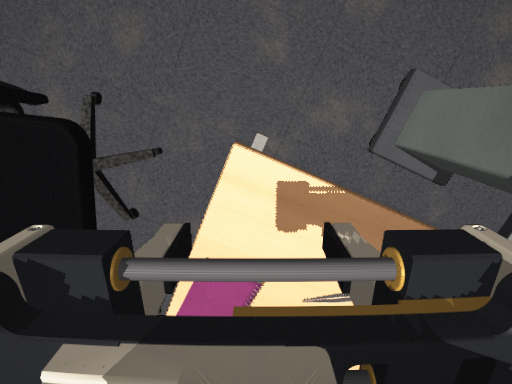

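The top view shows one feeder at about (262,180), with its hopper at (260,130) pointing away from the robot. The T-bar is at about (261,176), the black-capped jar at (315,207), and the blue (321,241) and turquoise (314,173) look-alikes are on either side of it. The loupe is at (209,202) and the pen at (341,192). I'll enlarge the view.

Run:
```python
from h import *
p=cv2.imread("pics/top0.png"); c=p[95:265,190:360]; cv2.imwrite("pics/topc.png",cv2.resize(c,None,fx=3.5,fy=3.5,interpolation=cv2.INTER_CUBIC))
p=cv2.imread("pics/scene0.png"); c=p[135:300,195:385]; cv2.imwrite("pics/scc.png",cv2.resize(c,None,fx=3.6,fy=3.6,interpolation=cv2.INTER_CUBIC))
d=np.load("pics/top0.npy")
k=[(261,176),(247,178),(276,178),(262,205),(262,240),(240,252),(286,252),(238,110),(282,110),(237,154),(284,154),(315,207),(209,202)]
P=depthpts("top",d,k)
for a,b in zip(k,P): print(a,b.round(4))
```

```text
(261, 176) [ 0.6632 -0.0067  0.1136]
(247, 178) [0.6682 0.0237 0.0627]
(276, 178) [ 0.6693 -0.0412  0.065 ]
(262, 205) [ 0.6148 -0.0122  0.0111]
(262, 240) [ 0.5316 -0.0132  0.0407]
(240, 252) [0.5045 0.0363 0.0098]
(286, 252) [ 0.5069 -0.0698  0.0104]
(238, 110) [0.8089 0.0464 0.1114]
(282, 110) [ 0.8525 -0.0568 -0.001 ]
(237, 154) [0.7365 0.0499 0.009 ]
(284, 154) [ 0.7411 -0.0629  0.002 ]
(315, 207) [ 0.6091 -0.1322  0.0404]
(209, 202) [0.6187 0.1118 0.0133]
```

View pics/topc.png

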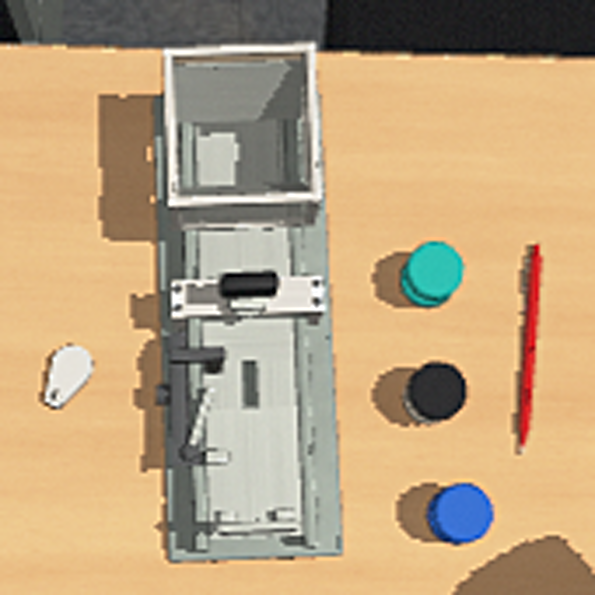

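View pics/scc.png

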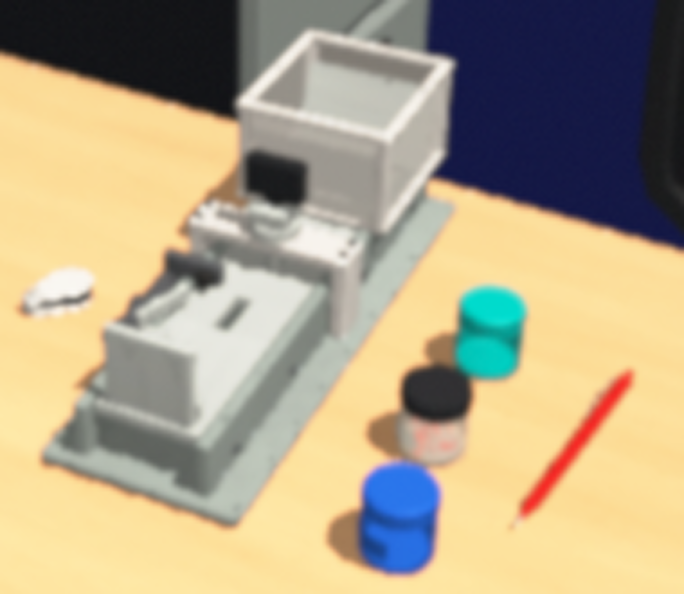

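Run:
```python
from h import *
pts={"rearL":(168,560,.010),"rearR":(341,552,.010),"barL":(222,283,.112),"barR":(277,283,.112)}
for n,(u,v,z) in pts.items(): print(n,onplane("top",(190+u/3.5-.35,95+v/3.5-.35),z).round(4))
p=cv2.imread("pics/top0.png").astype(int); d=np.load("pics/top0.npy")
m=(p.max(2)<60); sub=np.zeros_like(m); sub[168:184,248:275]=1; m&=sub
vv,uu=np.nonzero(m); X=depthpts("top",d,np.c_[uu,vv]); print(len(X))
t=X[X[:,2]>.105]; print("bar top",t.mean(0),t.min(0),t.max(0), np.percentile(t,[5,95],axis=0))
q=t[:,:2]-t[:,:2].mean(0); w,V=np.linalg.eigh(q.T@q); a=V[:,1]; print("bar dir",a,np.degrees(np.arctan2(-a[0],a[1])))
# all feeder depth points
vv,uu=np.mgrid[95:262,225:295]; X=depthpts("top",d,np.c_[uu.ravel(),vv.ravel()])
for lo,hi,nm in((.1,.125,"rim/bar"),(.055,.075,"bridge"),(.006,.014,"base"),(.078,.097,"tab")):
    s=X[(X[:,2]>lo)&(X[:,2]<hi)]; print(nm,len(s),s.min(0).round(4),s.max(0).round(4),cv2.minAreaRect(s[:,:2].astype(np.float32)*1000))
s=X[(X[:,2]>.08)&(X[:,2]<.097)&(X[:,0]<.6)]; print("tab",len(s),s.mean(0),s.min(0),s.max(0),cv2.minAreaRect(s[:,:2].astype(np.float32)*1000))
```

```text
rearL [[0.4984 0.0415 0.01  ]]
rearR [[ 0.5062 -0.0723  0.01  ]]
barL [[0.6642 0.0101 0.112 ]]
barR [[ 0.665  -0.0233  0.112 ]]
92
bar top [ 0.66480358 -0.00485898  0.11174004] [ 0.65894188 -0.02170759  0.10618215] [0.67075327 0.01032281 0.11664553] [[ 0.65971853 -0.02153816  0.10699261]
 [ 0.6701733   0.0088632   0.11500023]]
bar dir [-0.07684975  0.99704268] 4.407512159039374
rim/bar 617 [ 0.6589 -0.0488  0.1001] [0.819  0.0509 0.1166] ((738.136474609375, -1.1102752685546875), (157.88458251953125, 94.93157196044922), 3.697354316711426)
bridge 885 [ 0.5143 -0.055   0.055 ] [0.8055 0.043  0.075 ] ((659.8943481445312, -6.044895172119141), (291.14459228515625, 97.93273162841797), 0.027309609577059746)
base 1797 [ 0.4976 -0.0761  0.0061] [0.8292 0.0715 0.014 ] ((664.4952392578125, -5.1425018310546875), (331.90899658203125, 147.3433837890625), 1.1538864374160767)
tab 473 [ 0.5157 -0.0482  0.078 ] [0.8142 0.0449 0.097 ] ((664.9210205078125, -3.3384170532226562), (297.8069152832031, 92.43950653076172), 1.4585527181625366)
tab 67 [ 0.51839223 -0.0144014   0.09187742] [ 0.51571276 -0.03777082  0.08326731] [0.52108157 0.00895355 0.09690591] ((518.4296264648438, -14.433671951293945), (4.394243240356445, 46.789852142333984), 1.398465871810913)
```

Emit:
step_arm(targets=[[[0.025, 0.038, 0], [0, 0, 0], 0], [[0.025, 0.038, 0], [0, 0, 0], 0], [[0.025, 0.038, 0], [0, 0, 0], 0], [[0.025, 0.038, 0], [0, 0, 0], 0], [[0.025, 0.038, 0], [0, 0, 0], 0], [[0.025, 0.038, 0], [0, 0, 0], 0], [[0.025, 0.038, 0], [0, 0, 0], 0], [[0.025, 0.038, 0], [0, 0, 0], 0]])

```text
t: 0.95
eef_pos: [0.4677, -0.3142, 0.2266]
ee_rot: [3.142, -0.0, 1.978]
force: [0.4, -0.6, 0.3]
width: 0.0439
```

Emit:
step_arm(targets=[[[0.025, 0.038, 0], [0, 0, 0], 0], [[0.025, 0.038, 0], [0, 0, 0], 0], [[0.025, 0.038, 0], [0, 0, 0], 0], [[0.025, 0.038, 0], [0, 0, 0], 0], [[0.025, 0.038, 0], [0, 0, 0], 0], [[0.025, 0.038, 0], [0, 0, 0], 0], [[0.025, 0.038, 0], [0, 0, 0], 0], [[0.025, 0.038, 0], [0, 0, 0], 0]])

```text
t: 1.75
eef_pos: [0.6678, -0.0102, 0.2264]
ee_rot: [-3.141, -0.0, 1.978]
force: [0.9, -0.8, 0.5]
width: 0.0437
```

Emit:
step_arm(targets=[[[0, 0, 0], [0, 0, -7.85], 0], [[0, 0, 0], [0, 0, -7.85], 0], [[0, 0, 0], [0, 0, -7.85], 0], [[0, 0, 0], [0, 0, -7.85], 0], [[0, 0, 0], [0, 0, -7.85], 0], [[0, 0, 0], [0, 0, -7.85], 0], [[0, 0, 0], [0, 0, -7.85], 0], [[0, 0, 0], [0, 0, -7.85], 0]])

```text
t: 2.55
eef_pos: [0.667, -0.012, 0.2262]
ee_rot: [-3.142, -0.001, 3.079]
force: [0.3, 0.7, -1.1]
width: 0.0439
```

Emit:
step_arm(targets=[[[0, 0, 0], [0, 0, -7.5], 0], [[0, 0, 0], [0, 0, 0], 0], [[0, 0, 0], [0, 0, 0], 0], [[0, 0, 0], [0, 0, 0], 0], [[0, 0, 0], [0, 0, 0], 0], [[0, 0, 0], [0, 0, 0], 0], [[0, 0, 0], [0, 0, 0], 0], [[0, 0, 0], [0, 0, 0], 0]])

```text
t: 3.35
eef_pos: [0.6671, -0.012, 0.2266]
ee_rot: [-3.142, -0.0, -3.079]
force: [0.9, 0.2, 0.5]
width: 0.0439
```

Run:
```python
from h import *
st=arm.get_state(); print(st["eef_pos"],st["ee_rot"])
p,d=viewer.grab_frame("wrist"); cv2.imwrite("pics/w1.png",p[:,:,::-1]); np.save("pics/w1.npy",d)
import pickle; pickle.dump(st,open("pics/w1.pkl","wb"))
```

```text
[ 0.66714644 -0.01200057  0.22655747] [-3.14157769e+00 -3.73088025e-05 -3.07896406e+00]
```

View pics/w1.png

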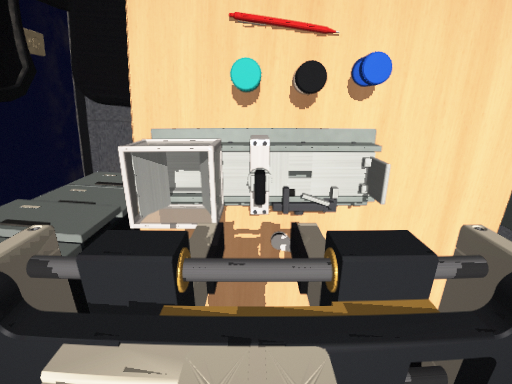

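The wrist view shows the black T-bar at (260,187), the tab at (377,180) and the hopper at (172,182). The black-capped jar with stones at (310,77) is the one meant, and the loupe is under the gripper at (280,240). Next I'll measure the bar and the feeder yaw.

Run:
```python
from h import *
import pickle
st=pickle.load(open("pics/w1.pkl","rb")); P=campose("wrist",st); d=np.load("pics/w1.npy"); p=cv2.imread("pics/w1.png").astype(int)
cv2.imwrite("pics/w1c.png",cv2.resize(p[120:225,110:400].astype(np.uint8),None,fx=2.7,fy=2.7,interpolation=cv2.INTER_CUBIC))
vv,uu=np.mgrid[120:222,115:395]; uv=np.c_[uu.ravel(),vv.ravel()]; X=depthpts("wrist",d,uv,P); col=p[uv[:,1],uv[:,0]].max(1)
b=(col<60)&(abs(uv[:,0]-260)<18)&(X[:,2]>.105)&(X[:,2]<.125)
t=X[b]; print("bar",len(t),t.mean(0),np.percentile(t,[2,98],axis=0)); print(cv2.minAreaRect((t[:,:2]*1000).astype(np.float32)), uv[b].mean(0))
for lo,hi,x0,x1,nm in((.1,.12,.70,.9,"rim"),(.080,.1,.4,.56,"tabtop"),(.006,.014,.4,.9,"base"),(.055,.075,.62,.71,"bridge")):
    s=X[(X[:,2]>lo)&(X[:,2]<hi)&(X[:,0]>x0)&(X[:,0]<x1)]; print(nm,len(s),np.median(s,0).round(4),s.min(0).round(4),s.max(0).round(4),cv2.minAreaRect((s[:,:2]*1000).astype(np.float32)))
# base -y edge line
e=[]
for u in range(160,370,10):
    c=[(v,x) for v,x in zip(range(118,150),depthpts("wrist",d,[(u,v) for v in range(118,150)],P)) if x[2]>.005]
    e.append(c[0][1])
e=np.array(e); print("edge yaw",np.degrees(np.polyfit(e[:,0],e[:,1],1)), np.polyfit(e[:,0],e[:,1],1))
```

```text
bar 312 [ 0.66496391 -0.00857253  0.11211164] [[ 0.65939341 -0.02441071  0.10840176]
 [ 0.67037202  0.00861678  0.11359995]]
((664.8237915039062, -7.669132232666016), (9.938011169433594, 34.43144607543945), 3.5986602306365967) [259.46153846 188.20833333]
rim 1631 [ 0.7785 -0.0235  0.1101] [ 0.7117 -0.0517  0.1   ] [0.817  0.0437 0.1127] ((764.8388061523438, -3.646270751953125), (102.32568359375, 91.04608917236328), 3.0823590755462646)
tabtop 359 [ 0.5193 -0.0163  0.0906] [ 0.5134 -0.0412  0.08  ] [0.5222 0.0089 0.0944] ((518.1319580078125, -16.167739868164062), (6.19700813293457, 50.0916862487793), 4.192294120788574)
base 4387 [ 0.7018 -0.0513  0.0108] [ 0.497  -0.074   0.0066] [0.8202 0.0562 0.014 ] ((658.071044921875, -7.833061218261719), (318.71270751953125, 115.46862030029297), 3.5044028759002686)
bridge 1135 [ 0.6633 -0.0204  0.0645] [ 0.62   -0.0561  0.055 ] [0.6798 0.0429 0.0748] ((651.2340087890625, -6.302722930908203), (56.62299728393555, 103.57835388183594), 7.2819647789001465)
edge yaw [ 3.41306671 -6.05549959] [ 0.05956925 -0.10568841]
```

View pics/w1c.png

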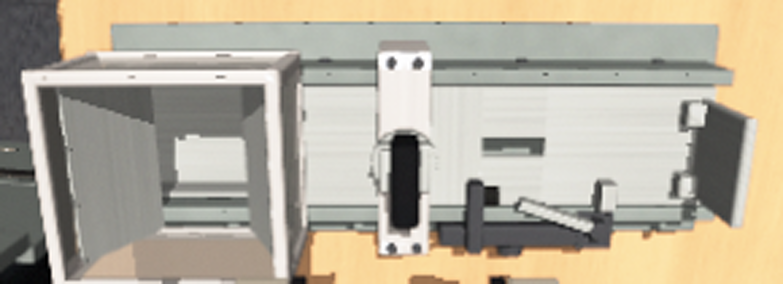

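Emit:
step_arm(targets=[[[0.002, 0.0045, 0.02], [0, 0, 0], -0.35], [[0, 0, 0.03], [0, 0, 0], -0.35], [[0, 0, 0.03], [0, 0, 0], -0.35], [[0, 0, 0.025], [0, 0, 0], -0.35], [[0, 0, 0.015], [0, 0, 0], -0.35], [[0, 0, 0.01], [0, 0, 0], -0.35], [[0, 0, 0.007], [0, 0, 0], -0.35], [[0, 0, 0], [0, 0, 0], -0.35]])

```text
t: 4.2
eef_pos: [0.6649, -0.0076, 0.0893]
ee_rot: [-3.141, -0.0, -3.079]
force: [-0.4, -0.9, -0.1]
width: 0.0284
```

Run:
```python
from h import *
st=arm.get_state(); print(st["eef_pos"],st["ee_rot"],st["force"],st["width"])
p,d=viewer.grab_frame("wrist"); cv2.imwrite("pics/w2.png",p[:,:,::-1])
p,d=viewer.grab_frame("scene"); cv2.imwrite("pics/s2.png",cv2.resize(p[100:300,180:380,::-1],None,fx=2.9,fy=2.9,interpolation=cv2.INTER_CUBIC))
```

```text
[ 0.66489403 -0.00762792  0.08927849] [-3.14149396e+00 -3.88439101e-04 -3.07868834e+00] [-0.38580172 -0.93542434 -0.09135016] 0.028424445202570463
```

View pics/w2.png

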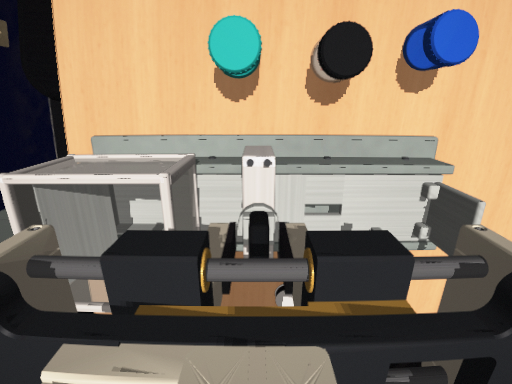

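View pics/s2.png

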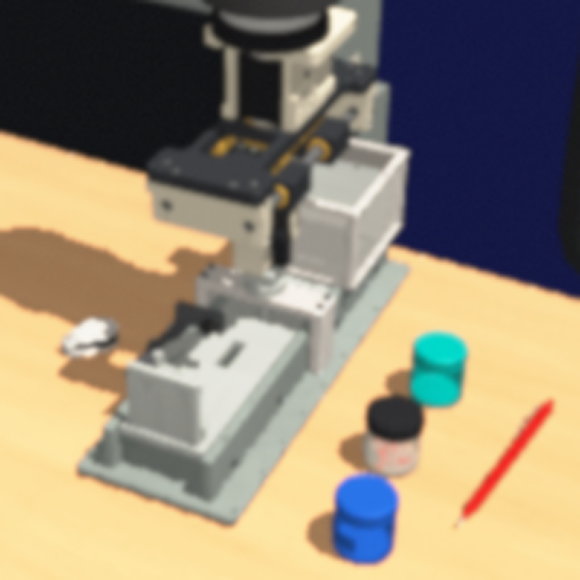

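The bar sits between the fingers at (260,230) in the wrist view, roughly centred. Closing on it.

Emit:
step_arm(targets=[[[0, 0, 0], [0, 0, 0], -1], [[0, 0, 0], [0, 0, 0], -1], [[0, 0, 0], [0, 0, 0], -1], [[0, 0, 0], [0, 0, 0], -1], [[0, 0, 0], [0, 0, 0], -1], [[0, 0, 0], [0, 0, 0], -1], [[0, 0, 0], [0, 0, 0], -1], [[0, 0, 0], [0, 0, 0], -1]], grip_force=30)

```text
t: 5.1
eef_pos: [0.6642, -0.0077, 0.0902]
ee_rot: [-3.142, -0.001, -3.079]
force: [-4.0, 0.5, 5.9]
width: 0.0116
```

Emit:
step_arm(targets=[[[0.0005, 0, -0.002], [0, 0, 0], -1], [[0, 0, -0.002], [0, 0, 0], -1], [[0, 0, -0.002], [0, 0, 0], -1], [[0, 0, -0.002], [0, 0, 0], -1], [[0, 0, -0.002], [0, 0, 0], -1], [[0, 0, -0.002], [0, 0, 0], -1], [[0, 0, 0], [0, 0, 0], -1], [[0, 0, 0], [0, 0, 0], -1]])

```text
t: 5.9
eef_pos: [0.664, -0.0077, 0.1013]
ee_rot: [3.142, -0.001, -3.079]
force: [-1.5, -0.3, -7.0]
width: 0.0116
```

Emit:
step_arm(targets=[[[0, 0, 0], [0, 0, -6], -1], [[0, 0, 0], [0, 0, -6], -1], [[0, 0, 0], [0, 0, -6], -1], [[0, 0, 0], [0, 0, -6], -1], [[0, 0, 0], [0, 0, -6], -1], [[0, 0, 0], [0, 0, -6], -1], [[0, 0, 0], [0, 0, -6], -1], [[0, 0, 0], [0, 0, 0], -1]])

```text
t: 6.7
eef_pos: [0.6642, -0.0076, 0.1013]
ee_rot: [3.141, -0.0, -2.344]
force: [-1.0, 0.2, -6.4]
width: 0.0119
```

Emit:
step_arm(targets=[[[0, 0, 0], [0, 0, -6], -1], [[0, 0, 0], [0, 0, -6], -1], [[0, 0, 0], [0, 0, -6], -1], [[0, 0, 0], [0, 0, -6], -1], [[0, 0, 0], [0, 0, -6], -1], [[0, 0, 0], [0, 0, -6], -1], [[0, 0, 0], [0, 0, 0], -1], [[0, 0, 0], [0, 0, 0], -1]])

```text
t: 7.5
eef_pos: [0.6643, -0.0075, 0.1015]
ee_rot: [3.141, 0.0, -1.722]
force: [-1.8, 1.3, -6.9]
width: 0.0117
```

Run:
```python
from h import *
st=arm.get_state(); print(st)
p,d=viewer.grab_frame("wrist"); cv2.imwrite("pics/w3.png",p[:,:,::-1])
```

```text
{'t': 7.5, 'q': array([ 2.81482711e-01,  4.37922149e-01, -1.68152199e-01, -2.45747331e-04,
       -9.64835097e-01,  1.13822419e+00]), 'qd': array([ 0.0003994 , -0.00088857,  0.0001231 , -0.00065099, -0.00184532,
        0.00748978]), 'joint_efforts': array([ -0.94038662, -64.74561453,  28.64049017,   7.68710107,
         0.37369913,   0.18990047]), 'eef_pos': array([ 0.6642967 , -0.00748985,  0.10146253]), 'ee_rot': array([ 3.14140527e+00,  1.35947515e-04, -1.72202574e+00]), 'force': array([-1.84112684,  1.32531868, -6.88079426]), 'moment': array([ 0.46444594,  0.6944512 , -0.01084703]), 'width': 0.011651355334115173}
```

View pics/w3.png

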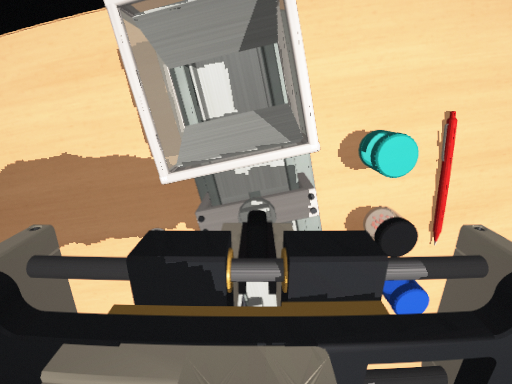

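Emit:
step_arm(targets=[[[0, 0, 0.001], [0, 0, 0], -1], [[0, 0, 0.001], [0, 0, 0], -1], [[0, 0, 0], [0, 0, 0], -0.8], [[0, 0, 0], [0, 0, 0], -0.5], [[0, 0, 0], [0, 0, 0], -0.3], [[0, 0, 0], [0, 0, 0], -0.3], [[0, 0, 0], [0, 0, 0], -0.3], [[0, 0, 0], [0, 0, 0], -0.3]])

```text
t: 8.35
eef_pos: [0.6647, -0.0077, 0.0999]
ee_rot: [-3.141, 0.0, -1.717]
force: [0.2, 0.1, -0.4]
width: 0.0305
```

Emit:
step_arm(targets=[[[0, 0, -0.005], [0, 0, 0], -0.3], [[0, 0, -0.015], [0, 0, 0], -0.3], [[0, 0, -0.03], [0, 0, 0], -0.3], [[0, 0, -0.03], [0, 0, 0], -0.3], [[0, 0, -0.03], [0, 0, 0], -0.3], [[0, 0, -0.02], [0, 0, 0], -0.3], [[0, 0, 0], [0, 0, 0], -0.3], [[0, 0, 0], [0, 0, 0], -0.3]])

```text
t: 9.15
eef_pos: [0.6646, -0.0075, 0.231]
ee_rot: [-3.14, 0.001, -1.717]
force: [-0.5, 0.7, -0.8]
width: 0.031
```

Run:
```python
from h import *
import pickle
st=arm.get_state(); print(st["eef_pos"],st["ee_rot"],st["force"],st["width"])
pickle.dump(st,open("pics/w4.pkl","wb"))
p,d=viewer.grab_frame("wrist"); cv2.imwrite("pics/w4.png",p[:,:,::-1]); np.save("pics/w4.npy",d)
```

```text
[ 0.66456999 -0.0075302   0.23104195] [-3.13972544e+00  9.87897157e-04 -1.71729984e+00] [-0.45546617  0.68270712 -0.84646409] 0.030991891096991058
```

View pics/w4.png

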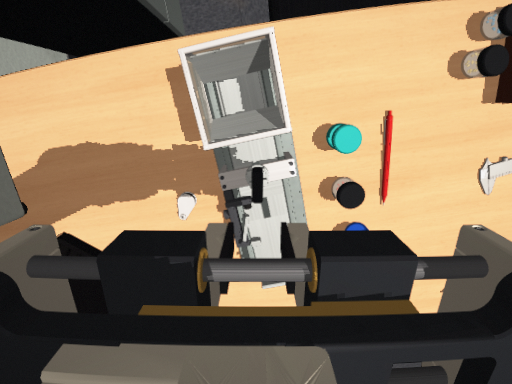

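Emit:
step_arm(targets=[[[0, 0, 0], [0, 0, -5.95], -1], [[0, 0, 0], [0, 0, -5.95], -1], [[0, 0.037, 0], [0, 0, 0], -1], [[0, 0.037, 0], [0, 0, 0], -1], [[0, 0.037, 0], [0, 0, 0], -1], [[0, 0.037, 0], [0, 0, 0], -1], [[0, 0.037, 0], [0, 0, 0], -1], [[0, 0, 0], [0, 0, 0], -1]])

```text
t: 10.0
eef_pos: [0.4754, -0.0197, 0.2293]
ee_rot: [3.14, 0.001, -1.51]
force: [0.5, 0.1, 0.2]
width: 0.0
```

Run:
```python
from h import *
import pickle
st=pickle.load(open("pics/w4.pkl","rb")); P=campose("wrist",st); d=np.load("pics/w4.npy"); p=cv2.imread("pics/w4.png").astype(int)
vv,uu=np.mgrid[160:205,245:272]; uv=np.c_[uu.ravel(),vv.ravel()]; X=depthpts("wrist",d,uv,P); col=p[uv[:,1],uv[:,0]].max(1)
t=X[(col<60)&(X[:,2]>.105)]; print("bar",len(t),np.median(t,0),cv2.minAreaRect((t[:,:2]*1000).astype(np.float32)))
st=arm.get_state(); print(st["eef_pos"],st["ee_rot"],st["force"],st["width"]); pickle.dump(st,open("pics/w5.pkl","wb"))
p,d=viewer.grab_frame("wrist"); cv2.imwrite("pics/w5.png",p[:,:,::-1]); np.save("pics/w5.npy",d)
```

```text
bar 356 [ 0.66804259 -0.00738247  0.12145044] ((697.0557250976562, -11.775497436523438), (11.921697616577148, 99.04966735839844), 81.09874725341797)
[ 0.47541263 -0.01966278  0.22927921] [ 3.14007870e+00  5.59664530e-04 -1.50955307e+00] [0.49774482 0.06230459 0.16860226] 3.679523653375119e-05
```

View pics/w5.png

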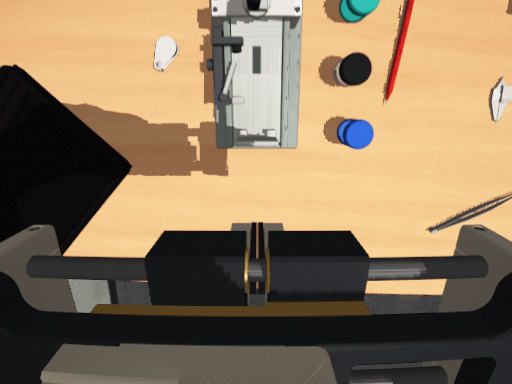

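The wrist view shows the feeder centred at about column 258, with the tab straight ahead of the closed fingers. The bar top reads z = 0.1215, which means it is held out. Descending behind the tab.

Emit:
step_arm(targets=[[[0, 0, 0.035], [0, 0, 0], -1], [[0, 0, 0.035], [0, 0, 0], -1], [[0, 0, 0.035], [0, 0, 0], -1], [[0, 0, 0.03], [0, 0, 0], -1], [[0, 0, 0.02], [0, 0, 0], -1], [[0, 0, 0.01], [0, 0, 0], -1], [[0, 0, 0], [0, 0, 0], -1], [[0, 0, 0], [0, 0, 0], -1]], grip_force=20)

```text
t: 10.85
eef_pos: [0.4804, -0.0189, 0.065]
ee_rot: [-3.141, -0.0, -1.509]
force: [-0.2, 0.4, 1.2]
width: 0.0006
```

Emit:
step_arm(targets=[[[0, -0.004, 0], [0, 0, 0], -1], [[0, -0.004, 0], [0, 0, 0], -1], [[0, -0.004, 0], [0, 0, 0], -1], [[0, -0.004, 0], [0, 0, 0], -1], [[0, -0.003, 0], [0, 0, 0], -1], [[0, -0.003, 0], [0, 0, 0], -1], [[0, -0.002, 0], [0, 0, 0], -1], [[0, -0.002, 0], [0, 0, 0], -1]])

```text
t: 11.65
eef_pos: [0.5044, -0.0176, 0.0642]
ee_rot: [3.139, -0.0, -1.51]
force: [-4.2, 0.7, 3.5]
width: 0.0008
```

Emit:
step_arm(targets=[[[0, -0.003, 0], [0, 0, 0], -1], [[0, -0.003, 0], [0, 0, 0], -1], [[0, -0.003, 0], [0, 0, 0], -1], [[0, -0.003, 0], [0, 0, 0], -1], [[0, -0.003, 0], [0, 0, 0], -1], [[0, -0.003, 0], [0, 0, 0], -1], [[0, -0.003, 0], [0, 0, 0], -1], [[0, -0.003, 0], [0, 0, 0], -1]])

```text
t: 12.45
eef_pos: [0.5262, -0.0165, 0.0639]
ee_rot: [3.135, -0.001, -1.51]
force: [-12.6, 2.9, 9.3]
width: 0.0001
```

Emit:
step_arm(targets=[[[0, -0.0015, 0], [0, 0, 0], -1], [[0, -0.0015, 0], [0, 0, 0], -1], [[0, -0.0015, 0], [0, 0, 0], -1], [[0, -0.0015, 0], [0, 0, 0], -1], [[0, -0.0015, 0], [0, 0, 0], -1], [[0, -0.0015, 0], [0, 0, 0], -1], [[0, -0.0015, 0], [0, 0, 0], -1], [[0, -0.0015, 0], [0, 0, 0], -1]])

```text
t: 13.25
eef_pos: [0.5381, -0.0158, 0.0639]
ee_rot: [3.135, -0.001, -1.51]
force: [-11.0, 2.0, 7.4]
width: 0.0002
```

Run:
```python
from h import *
for n,(a,b,c,d_) in {"top":(95,265,190,360),"scene":(120,300,190,370)}.items():
    p,d=viewer.grab_frame(n); cv2.imwrite(f"pics/{n}6.png",cv2.resize(p[a:b,c:d_,::-1],None,fx=3.3,fy=3.3,interpolation=cv2.INTER_CUBIC))
p,d=viewer.grab_frame("wrist"); cv2.imwrite("pics/w6.png",p[:,:,::-1])
```

```text
(no output)
```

View pics/w6.png

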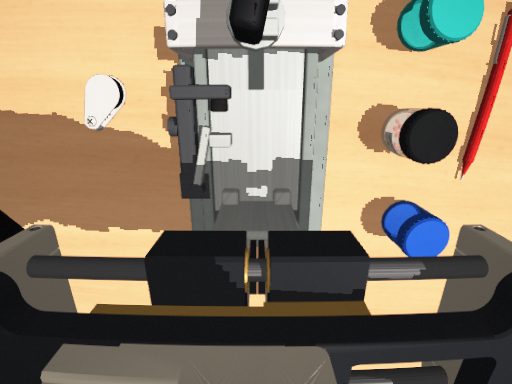

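View pics/scene6.png

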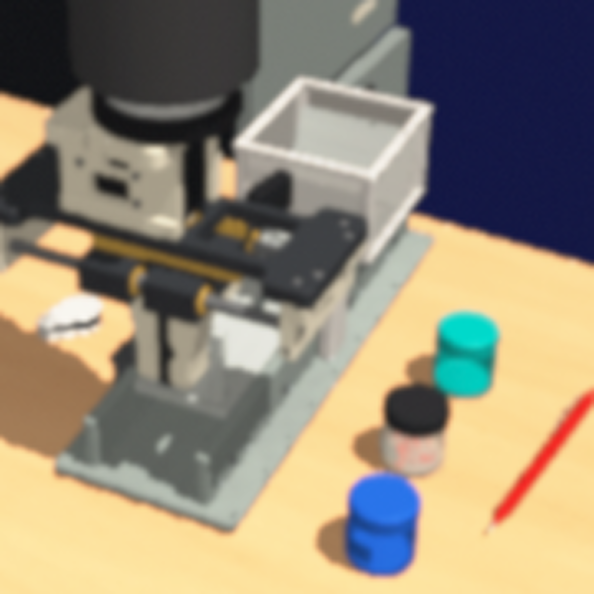

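The wrist view shows the gate lug at (222,140) riding along the catch finger at (203,155), with the buffer stop ahead at (218,98). The force is steady at about 11 N. Continuing slowly.

Emit:
step_arm(targets=[[[0, -0.001, 0], [0, 0, 0], -1], [[0, -0.001, 0], [0, 0, 0], -1], [[0, -0.001, 0], [0, 0, 0], -1], [[0, -0.001, 0], [0, 0, 0], -1], [[0, -0.001, 0], [0, 0, 0], -1], [[0, -0.001, 0], [0, 0, 0], -1], [[0, -0.001, 0], [0, 0, 0], -1], [[0, -0.001, 0], [0, 0, 0], -1]])

```text
t: 14.2
eef_pos: [0.5467, -0.0152, 0.0639]
ee_rot: [3.136, -0.0, -1.51]
force: [-8.7, 1.6, 6.1]
width: 0.0001
```

Emit:
step_arm(targets=[[[0, -0.001, 0], [0, 0, 0], -1], [[0, -0.001, 0], [0, 0, 0], -1], [[0, -0.001, 0], [0, 0, 0], -1], [[0, -0.001, 0], [0, 0, 0], -1], [[0, 0, 0], [0, 0, 0], -1], [[0, 0, 0], [0, 0, 0], -1], [[0, 0, 0], [0, 0, 0], -1], [[0, 0, 0], [0, 0, 0], -1]])

```text
t: 15.0
eef_pos: [0.5518, -0.0149, 0.0639]
ee_rot: [3.138, -0.0, -1.51]
force: [-5.9, 0.8, 1.2]
width: 0.0004
```

Run:
```python
from h import *
p,d=viewer.grab_frame("wrist"); cv2.imwrite("pics/w7.png",cv2.resize(p[0:230,130:370,::-1],None,fx=2.5,fy=2.5,interpolation=cv2.INTER_CUBIC))
```

```text
(no output)
```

View pics/w7.png

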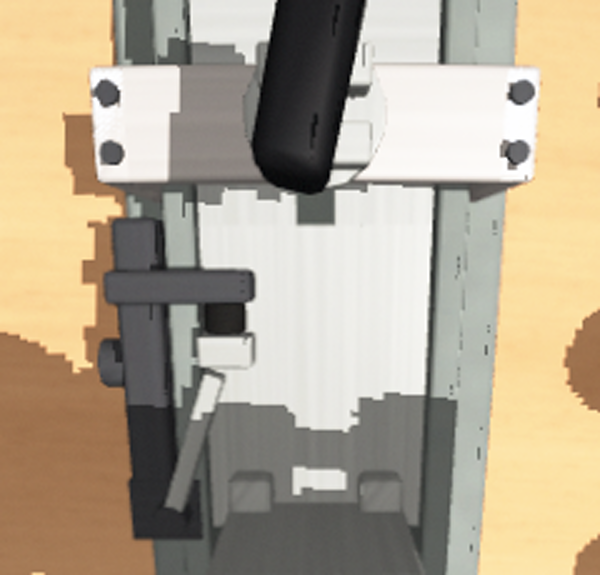

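The lug at (225,350) in the crop has passed the catch. The finger tip at (213,378) has swung in behind it by about 8°. I'll give one small extra push for certainty, then back off.

Emit:
step_arm(targets=[[[0, -0.001, 0], [0, 0, 0], -1], [[0, 0, 0], [0, 0, 0], -1], [[0, 0, 0], [0, 0, 0], -1], [[0, 0, 0], [0, 0, 0], -1], [[0, 0, 0], [0, 0, 0], -1], [[0, 0, 0], [0, 0, 0], -1], [[0, 0, 0], [0, 0, 0], -1], [[0, 0, 0], [0, 0, 0], -1]])

```text
t: 15.85
eef_pos: [0.5527, -0.0148, 0.0639]
ee_rot: [3.138, -0.0, -1.51]
force: [-5.3, 0.5, 1.4]
width: 0.0007
```

Emit:
step_arm(targets=[[[0, 0.004, 0], [0, 0, 0], -1], [[0, 0.01, 0], [0, 0, 0], -1], [[0, 0.016, 0], [0, 0, 0], -1], [[0, 0, -0.03], [0, 0, 0], -1], [[0, 0, -0.045], [0, 0, 0], -1], [[0, 0, -0.045], [0, 0, 0], -1], [[0, 0, -0.025], [0, 0, 0], -1], [[0, 0, 0], [0, 0, 0], -1]])

```text
t: 16.65
eef_pos: [0.5266, -0.0158, 0.2141]
ee_rot: [-3.133, 0.001, -1.509]
force: [0.6, 0.5, -0.4]
width: 0.0001
```

Run:
```python
from h import *
st=arm.get_state(); print(st["eef_pos"],st["ee_rot"],st["force"])
p,d=viewer.grab_frame("wrist"); cv2.imwrite("pics/w8.png",cv2.resize(p[0:230,130:370,::-1],None,fx=2.5,fy=2.5,interpolation=cv2.INTER_CUBIC))
```

```text
[ 0.52657449 -0.0157957   0.21409094] [-3.13321583e+00  1.30950463e-03 -1.50899760e+00] [ 0.56958271  0.51816047 -0.41365509]
```

View pics/w8.png

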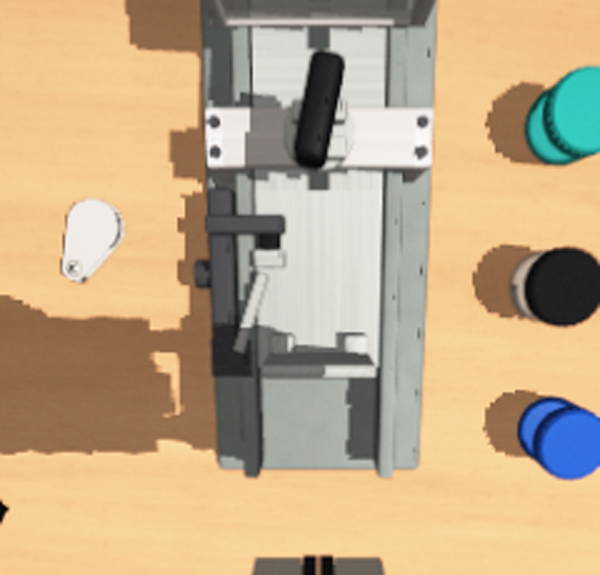

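Run:
```python
from h import *
st=arm.get_state(); P=campose("wrist",st); p,d=viewer.grab_frame("wrist"); np.save("pics/w9.npy",d)
crop=p[60:160,205:295,::-1]; cv2.imwrite("pics/w9.png",cv2.resize(crop,None,fx=6,fy=6,interpolation=cv2.INTER_CUBIC))
vv,uu=np.mgrid[130:160,225:290]; X=depthpts("wrist",d,np.c_[uu.ravel(),vv.ravel()],P)
s=X[(X[:,2]>.082)&(X[:,2]<.1)]; print("tabtop",len(s),np.median(s,0),cv2.minAreaRect((s[:,:2]*1000).astype(np.float32)))
# feeder coords
y=np.radians(3.45); o=np.array([.665,-.0078]); Rt=np.array([[np.cos(y),np.sin(y)],[-np.sin(y),np.cos(y)]])
def F(X): return np.c_[(X[:,:2]-o)@Rt.T,X[:,2]]
print((F(s).mean(0)*1000).round(1))
# catch & lug
vv,uu=np.mgrid[95:145,218:250]; uv=np.c_[uu.ravel(),vv.ravel()]; X=F(depthpts("wrist",d,uv,P))*1000
m=(X[:,2]>46)&(X[:,2]<66)&(p[uv[:,1],uv[:,0]].max(1)>110)
for r in range(95,142,3):
    q=X[m&(uv[:,1]==r)]
    if len(q): print(r,uv[m&(uv[:,1]==r)][[0,-1],0],q[0].round(1),q[-1].round(1))
```

```text
tabtop 325 [ 0.56817285 -0.01274425  0.09202474] ((567.6154174804688, -12.312070846557617), (5.694633960723877, 49.72425079345703), 3.14801025390625)
[-97.1   1.1  91.1]
98 [232 242] [-47.5  29.2  55.2] [-47.5  17.9  54.6]
101 [232 242] [-50.8  29.3  55. ] [-50.8  17.9  54.3]
104 [232 242] [-54.   29.4  54.7] [-54.1  18.   53.9]
107 [233 234] [-57.4  28.1  56.9] [-57.4  27.1  55. ]
110 [232 235] [-60.7  29.5  55.4] [-60.7  26.1  55.1]
113 [231 234] [-64.   30.7  55.9] [-64.   27.2  56. ]
116 [230 233] [-67.4  32.   55.4] [-67.4  28.5  55.6]
119 [229 232] [-70.7  33.1  56.1] [-70.8  29.8  55.2]
122 [228 231] [-74.1  34.4  56. ] [-74.2  31.   54.7]
125 [227 231] [-77.5  35.7  55.4] [-78.1  31.9  46.8]
128 [226 230] [-80.9  36.9  56.7] [-81.5  33.   48.9]
131 [226 228] [-84.4  37.1  55.3] [-84.5  34.8  55.2]
134 [239 246] [-88.2  22.1  52.9] [-88.4  13.9  50.6]
137 [240 246] [-91.8  21.   52.1] [-91.8  13.9  51.8]
```

View pics/w9.png

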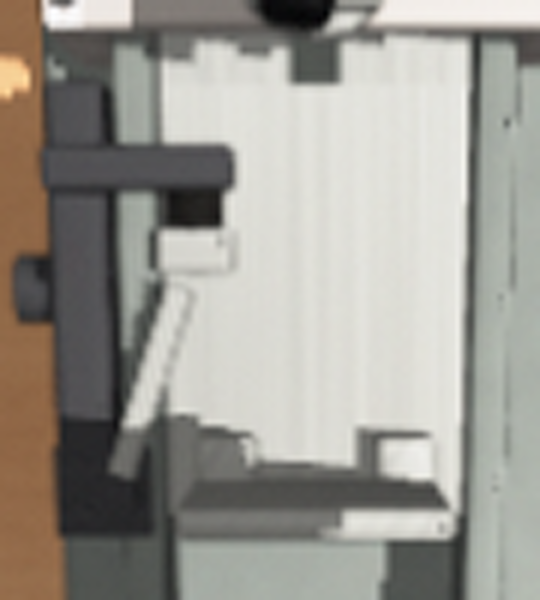

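Run:
```python
from h import *
import pickle
st=pickle.load(open("pics/w1.pkl","rb")); P=campose("wrist",st); d=np.load("pics/w1.npy"); p=cv2.imread("pics/w1.png")
y=np.radians(3.45); o=np.array([.665,-.0078]); Rt=np.array([[np.cos(y),np.sin(y)],[-np.sin(y),np.cos(y)]])
for u in range(298,336,3):
    uv=np.array([(u,v) for v in range(188,212)]); X=depthpts("wrist",d,uv,P); F=np.c_[(X[:,:2]-o)@Rt.T,X[:,2]]*1000
    m=(F[:,2]>46)&(F[:,2]<66)&(p[uv[:,1],uv[:,0]].max(1)>110)
    if m.any(): print(u,uv[m][[0,-1],1],F[m][0].round(1),F[m][-1].round(1))
```

```text
301 [199 201] [-57.7  33.7  46.8] [-58.   36.8  46.2]
304 [193 198] [-61.2  24.9  47.4] [-60.3  29.5  54.4]
307 [194 211] [-65.3  26.2  47.7] [-67.1  51.5  46.1]
310 [195 200] [-69.5  27.7  47.6] [-68.5  32.4  54.3]
313 [196 201] [-73.6  29.1  47.7] [-72.2  33.2  56.1]
316 [197 202] [-78.1  31.   46.3] [-76.4  34.8  55.4]
319 [198 203] [-81.9  31.8  48.1] [-80.5  36.2  55.7]
322 [199 204] [-86.3  33.5  47.2] [-84.6  37.5  55.9]
325 [201 205] [-89.1  34.3  53. ] [-88.6  38.8  56.3]
328 [202 205] [-93.7  36.3  51.4] [-92.7  38.8  56.1]
331 [211 211] [-100.5   51.5   46.2] [-100.5   51.5   46.2]
334 [188 211] [-99.7  16.1  52.7] [-104.6   51.5   46.3]
```

The catch lies in the same line as at the start, so its angle is 0. Its tip is at x≈-57 mm, behind the lug's rear at about -55 mm, and the gate origin is at about -100 mm, inside the -105 to -92 range. Returning to the bar.

Emit:
step_arm(targets=[[[0, -0.02, 0], [0, 0, 0], -0.3], [[0, -0.035, 0], [0, 0, 0], -0.3], [[0, -0.035, 0], [0, 0, 0], -0.3], [[0, -0.035, 0], [0, 0, 0], -0.3], [[0, -0.014, 0], [0, 0, 0], -0.3], [[0, 0, 0], [0, 0, 5.95], -0.3], [[0, 0, 0], [0, 0, 5.95], -0.3], [[0, 0, 0], [0, 0, 0], -0.3]])

```text
t: 17.55
eef_pos: [0.6625, -0.0078, 0.2073]
ee_rot: [3.138, -0.001, -1.719]
force: [-0.6, -0.3, -1.5]
width: 0.0307
```

Emit:
step_arm(targets=[[[0, 0, 0], [0, 0, 0], -0.3], [[0, 0, 0], [0, 0, 0], -0.3], [[0, 0, 0], [0, 0, 0], -0.3], [[0, 0, 0], [0, 0, 0], -0.3], [[0, 0, 0], [0, 0, 0], -0.3], [[0, 0, 0], [0, 0, 0], -0.3], [[0, 0, 0], [0, 0, 0], -0.3], [[0, 0, 0], [0, 0, 0], -0.3]])

```text
t: 18.35
eef_pos: [0.6634, -0.0077, 0.2096]
ee_rot: [-3.142, 0.0, -1.717]
force: [-0.2, -0.2, -0.3]
width: 0.0305
```

Run:
```python
from h import *
st=arm.get_state(); print(st["eef_pos"],st["ee_rot"]); P=campose("wrist",st)
p,d=viewer.grab_frame("wrist"); cv2.imwrite("pics/w10.png",p[:,:,::-1])
vv,uu=np.mgrid[130:235,235:285]; uv=np.c_[uu.ravel(),vv.ravel()]; X=depthpts("wrist",d,uv,P)
t=X[(p[uv[:,1],uv[:,0]].max(1)<60)&(X[:,2]>.116)&(X[:,2]<.13)&(np.hypot(X[:,0]-.665,X[:,1]+.008)<.025)]
print(len(t),np.median(t,0),cv2.minAreaRect((t[:,:2]*1000).astype(np.float32)))
```

```text
[ 0.6633877  -0.00769581  0.20960273] [-3.14153431e+00  5.50063958e-05 -1.71718887e+00]
378 [ 0.66741446 -0.00701982  0.12161381] ((665.1298217773438, -6.9864091873168945), (10.836219787597656, 34.49986267089844), 81.19476318359375)
```

View pics/w10.png

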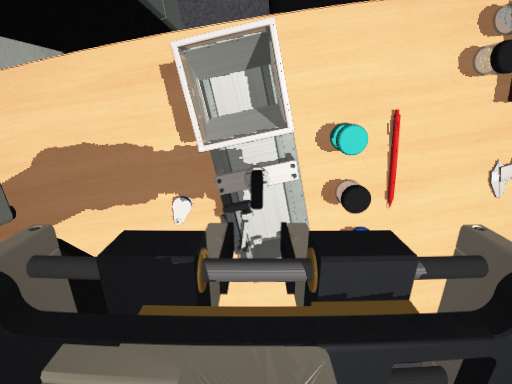

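The bar at (257,188) is aligned with the jaws, and its top is still at 0.1216.

Emit:
step_arm(targets=[[[0, -0.0013, 0.02], [0, 0, 0], -0.3], [[0, 0, 0.03], [0, 0, 0], -0.3], [[0, 0, 0.025], [0, 0, 0], -0.3], [[0, 0, 0.02], [0, 0, 0], -0.3], [[0, 0, 0.01], [0, 0, 0], -0.3], [[0, 0, 0.005], [0, 0, 0], -0.3], [[0, 0, 0], [0, 0, 0], -0.3], [[0, 0, 0], [0, 0, 0], -0.3]])

```text
t: 19.2
eef_pos: [0.6654, -0.0078, 0.1006]
ee_rot: [-3.14, 0.0, -1.717]
force: [-0.2, 0.5, 0.1]
width: 0.0306
```

Emit:
step_arm(targets=[[[0, 0, 0], [0, 0, 0], -1], [[0, 0, 0], [0, 0, 0], -1], [[0, 0, 0], [0, 0, 0], -1], [[0, 0, 0], [0, 0, 0], -1], [[0, 0, 0], [0, 0, 0], -1], [[0, 0, 0], [0, 0, 0], -1], [[0, 0, 0], [0, 0, 0], -1], [[0, 0, -0.001], [0, 0, 0], -1]], grip_force=30)

```text
t: 20.0
eef_pos: [0.6648, -0.0076, 0.1003]
ee_rot: [-3.141, 0.0, -1.717]
force: [1.9, 1.6, -3.8]
width: 0.012
```

Emit:
step_arm(targets=[[[0, 0, -0.001], [0, 0, 0], -1], [[0, 0, 0], [0, 0, 6], -1], [[0, 0, 0], [0, 0, 6], -1], [[0, 0, 0], [0, 0, 6], -1], [[0, 0, 0], [0, 0, 6], -1], [[0, 0, 0], [0, 0, 6], -1], [[0, 0, 0], [0, 0, 6], -1], [[0, 0, 0], [0, 0, 6], -1]])

```text
t: 20.8
eef_pos: [0.6644, -0.0082, 0.1004]
ee_rot: [3.141, -0.001, -2.455]
force: [3.1, 0.8, -6.1]
width: 0.0115
```

Emit:
step_arm(targets=[[[0, 0, 0], [0, 0, 6], -1], [[0, 0, 0], [0, 0, 6], -1], [[0, 0, 0], [0, 0, 6], -1], [[0, 0, 0], [0, 0, 6], -1], [[0, 0, 0], [0, 0, 6], -1], [[0, 0, 0], [0, 0, 6], -1], [[0, 0, 0], [0, 0, 0], -1], [[0, 0, 0], [0, 0, 0], -1]])

```text
t: 21.6
eef_pos: [0.6639, -0.0083, 0.1006]
ee_rot: [-3.141, -0.002, -3.076]
force: [1.3, -1.0, -6.4]
width: 0.0118
```

Run:
```python
from h import *
st=arm.get_state(); print({k:st[k] for k in("eef_pos","ee_rot","force","moment","width")})
```

```text
{'eef_pos': array([ 0.66393537, -0.00832013,  0.10055436]), 'ee_rot': array([-3.14124016e+00, -2.01377811e-03, -3.07602888e+00]), 'force': array([ 1.27708136, -1.03604311, -6.37621666]), 'moment': array([-0.19611337, -0.38325652, -0.05191029]), 'width': 0.01184212601155445}
```

Emit:
step_arm(targets=[[[0, 0, 0.0015], [0, 0, 0], -1], [[0, 0, 0.0015], [0, 0, 0], -1], [[0, 0, 0.0015], [0, 0, 0], -1], [[0, 0, 0.0015], [0, 0, 0], -1], [[0, 0, 0.0015], [0, 0, 0], -1], [[0, 0, 0.0015], [0, 0, 0], -1], [[0, 0, 0], [0, 0, 0], -1], [[0, 0, 0], [0, 0, 0], -1]])

```text
t: 22.4
eef_pos: [0.6642, -0.0082, 0.0924]
ee_rot: [-3.141, -0.001, -3.079]
force: [-4.3, -3.5, -5.0]
width: 0.0119
```

Emit:
step_arm(targets=[[[0, 0, 0.001], [0, 0, 0], -1], [[0, 0, 0.001], [0, 0, 0], -1], [[0, 0, 0], [0, 0, 0], -1], [[0, 0, 0], [0, 0, 0], -0.8], [[0, 0, 0], [0, 0, 0], -0.5], [[0, 0, 0], [0, 0, 0], -0.35], [[0, 0, 0], [0, 0, 0], -0.35], [[0, 0, 0], [0, 0, 0], -0.35]])

```text
t: 23.2
eef_pos: [0.6656, -0.0074, 0.0913]
ee_rot: [3.141, 0.002, -3.078]
force: [-0.1, 0.0, 0.4]
width: 0.0278
```

Emit:
step_arm(targets=[[[0, 0, -0.005], [0, 0, 0], -0.35], [[0, 0, -0.015], [0, 0, 0], -0.35], [[0, 0, -0.03], [0, 0, 0], -0.35], [[0, 0, -0.03], [0, 0, 0], -0.35], [[0, 0, -0.03], [0, 0, 0], -0.35], [[0, 0, -0.02], [0, 0, 0], -0.35], [[0, 0, 0], [0, 0, 0], -0.35], [[0, 0, 0], [0, 0, 0], -0.35]])

```text
t: 24.0
eef_pos: [0.6649, -0.0078, 0.2221]
ee_rot: [3.141, 0.002, -3.079]
force: [0.4, -0.1, -0.3]
width: 0.0286
```

Run:
```python
from h import *
st=arm.get_state(); print(st["t"],st["eef_pos"],st["ee_rot"],st["force"]); P=campose("wrist",st)
p,d=viewer.grab_frame("wrist"); cv2.imwrite("pics/w11.png",p[:,:,::-1])
vv,uu=np.mgrid[130:235,235:285]; uv=np.c_[uu.ravel(),vv.ravel()]; X=depthpts("wrist",d,uv,P)
t=X[(p[uv[:,1],uv[:,0]].max(1)<60)&(X[:,2]>.105)&(X[:,2]<.13)&(np.hypot(X[:,0]-.665,X[:,1]+.008)<.025)]
print(len(t),np.median(t,0),cv2.minAreaRect((t[:,:2]*1000).astype(np.float32)))
p,d=viewer.grab_frame("scene"); cv2.imwrite("pics/s11.png",cv2.resize(p[120:300,190:370,::-1],None,fx=3.3,fy=3.3,interpolation=cv2.INTER_CUBIC))
```

```text
24.0 [ 0.66492833 -0.00777909  0.22210631] [ 3.14099058e+00  2.22596521e-03 -3.07866598e+00] [ 0.43793817 -0.05058692 -0.27303186]
318 [ 0.66448501 -0.00919708  0.11227281] ((664.78271484375, -7.953418731689453), (10.699204444885254, 33.99409484863281), 3.7753660678863525)
```

View pics/w11.png

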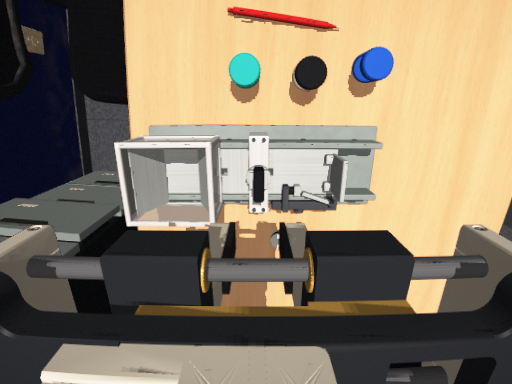

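View pics/s11.png

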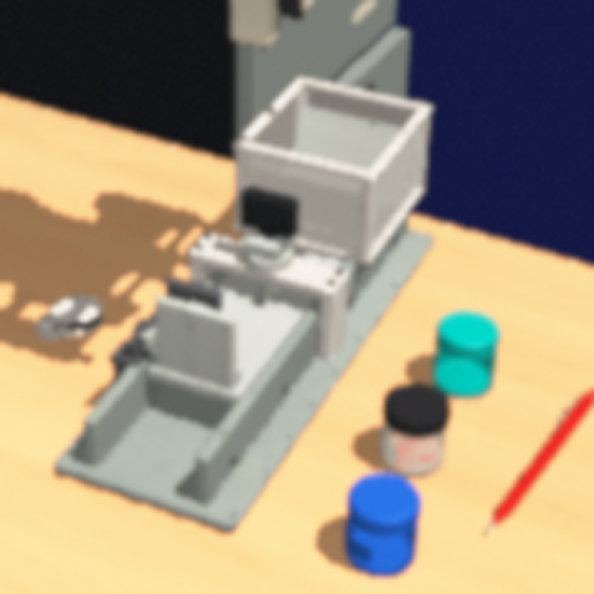

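The bar is back across the feeder at (259,184) in the wrist view. Its top is at 0.1123 m, against 0.1121 m at the start, so it is fully home. The gate is shut, the catch is in, and the jar, loupe and pen are where they were.

```bash
python3 -c "
from station import ticket; print(ticket.job_done())"
```

```text
the job is handed in; nothing more can be done
None
```

The feeder's gate is shut, caught and locked, and I handed the job in at about 24 s of the 67 s allowed.

I lifted the T-bar about 11 mm, turned it about 78° anticlockwise and let go. The bar top then stood at 0.1215 m, so it was held out on the sleeve. I pushed the tab slowly, with at most about 13 N seen at the ends of the moves, until the catch snapped in behind the lug. Then I turned the bar back, lowered it and let go.

Last checks:
- **Gate:** its origin is at about x = -100 mm, inside the -105 to -92 mm range. The catch tip sits about 2 mm behind the lug, and the catch is at the same angle as before the push.
- **Plunger:** the bar lies across the feeder again with its top at 0.1123 m, against 0.1121 m at the start, so it is fully home.
- **Surroundings:** the jar, loupe and pen look undisturbed, and the arm is clear of everything.

No check failed. The force stayed at about 5 N in the final 1 mm push, so the buffer was probably not pressed. I confirmed the click from the pictures instead.

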